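# Set the counter's parcel gauge to the red stop

## Robot

A 6-joint arm with a two-finger parallel gripper is mounted at the origin on the work surface. World frame = base frame: x ahead of the robot, y to its left, z up, the work surface at z = 0. Lengths are in mm, angles in rad, forces in N, time in s.
With the tool pointing down it reaches from about 350 to 975 mm from the base axis. Payload 7.1 kg.
Tool frame: the origin (TCP) lies on the front face of the gripper's body, between the roots of the fingers; the fingertips stand 80 mm ahead of it and the grasp point (between the pads) lies 61 mm ahead of it (env.tips_ahead is the distance from the TCP to the fingertips, in mm); z points along the fingers, y is the direction in which the jaws open and shut (so a half turn about z gives the same grasp; the last joint's range is limited). The gripper opens to 88 mm and grips with 3 to 60 N. Pads are 20 mm wide; open, the fingers measure 115 mm over their backs; the gripper's body (75 mm by 178 mm) begins 61 mm behind the grasp point.
Start: joints at [-1.188, 0.423, 1.63, -0, 1.089, -0.019], TCP at [244.438, -575.2, 302.675] pointing down, gripper open.
Joint ranges: [-3, 3], [-0.9, 2.11], [0.09, 2.58], [-1.31, 4.45], [0.11, 2.69], [-2.54, 2.54]. Speed limits (rad/s): [2.39, 2.39, 3.01, 3.14, 3.14, 3.14].

## Interface

Orientations are given as a unit quaternion [x, y, z, w].
In Python, from station import env, set_gripper, viewer, workorder gives the robot as it stands. Calls block until the motion is done:
- env.reach(position, orientation): joint-space move of the TCP to a pose.
- env.move_l(position, rot=None, rate=150, f_stop=None): straight line of the TCP; rot=None keeps the orientation; rate is the mean speed in mm/s. With f_stop (N) it stops when the force on the tool has changed by that much, and returns True; else False.
- env.move_joints(angles): joint-space move.
- set_gripper(opening): finger opening in mm; the grip force is fixed at half the most; returns when the fingers have stopped.
- env.hold(seconds).
- env.ik(position, orientation): joint angles nearest the present ones, or None.
- env.read_state(): the state.
- viewer.camera(name): name is "scene" or "side" or "wrist"; returns the picture (420x560x3 uint8, blue, green, red); there is no depth.
- viewer.camera_params(name): a dict with "fx", "fy", "cx", "cy" (pixels), "dist" ([k1, k2, p1, p2, k3] as OpenCV has them; the pictures are not rectified), "pose" (4x4, takes a point from camera to world coordinates); the wrist camera has in their place "tool_from_camera" (4x4, takes a point from camera to tool coordinates, whose origin is the TCP and whose axes are the flange's). Camera axes: x right, y up, looking along -z (the intrinsics and any distortion apply to the point x, -y, -z); pixel columns grow to the right and rows downward; lengths in mm; the calibration is good to about 2 mm. A picture is of the moment at which its call begins: read the wrist's pose just before it. camera_params takes no time and is no camera call.
A pose or a line that the arm cannot do raises env.IKError and nothing moves.
- workorder.sign_off(): hands the job in, once; it reports no verdict.
The state is a dict: "time_s": time; "qpos": joint angles; "dq": joint speeds; "tau": joint torques, N m; "tool_pos": TCP position; "orientation": TCP orientation; "force": force on the tool from outside, world axes, zero at the start; "wrist_torque": the same for the moment, N m; "width": finger opening in mm.
Only numpy, scipy, OpenCV 4.12 (cv2) and the standard library are available. Lean on these libraries where they do the work, as an engineer would, in place of code of your own. Each camera call takes 0.05 s, during which the arm holds its last target. There are 200 camera calls.

## Task

Set the parcel gauge on the shop counter to its red stop: press the yellow pad in the middle of the slider right down to free its brake and, keeping it pressed, push the slider along the rail until it stands against the red stop, then let the pad come up and move clear. Use the shut fingertips gently: do not pinch the slider or force it along with the brake on, and leave the mug, tin and jar where they stand.

Things in the scene. Friction and masses are not known exactly. Their poses are not given: they have to be found in the camera images.
- gauge: Parcel-size gauge, screwed down: wooden bed 170 x 520 x 8 mm (local x from -50 to +120 mm) with an aluminium rail 40 mm wide and 480 mm long, top 34 mm above the counter. Origin on the counter under the middle of the rail; local y runs along the rail, local z up. Placed and turned differently in each run. A fixed steel jaw stands at the bed's +y end, local x 32 to 118 mm, top 40 mm.
- slider: Grey slider on the rail, 50 mm across the rail, 88 mm along it, with an upright rib at each end and the yellow pad between. Origin at counter level under its middle, axes parallel to the gauge's. A steel jaw (6 mm thick, top 42 mm) juts 110 mm to +x. Origin 56 mm from a stop's origin when touching it. Pad up: brake holds about 25 N or more; pad pressed: about 1.5 N of drag; stays where left.
- rib_left (a point): Centre of the top of the slider's rib at its +y end: 50 mm across the rail, 9 mm thick along it, its top 72 mm above the counter, 14 mm above the resting pad. 39.5 mm from the slider's middle. Shut fingertips on the pad can push on its inner face. Its solid is slider_c0.
- rib_right (a point): Centre of the top of the same rib at the slider's -y end; its solid is slider_c1. Between the two ribs are 70 mm of free space, open above and at both sides.
- pad_top (a point): Centre of the top face of the yellow pad (42 mm across the rail, 66 mm along it, dark grip lines), 58 mm above the counter at rest; moves with the slider and down with the pad. The middle of the slider.
- pad (a joint): How far the yellow pad is pressed, m: about -0.001 at rest, 0.008 fully down at a firm end. A spring pushes it up with a force that grows to about 10 N at 0.0045 and 11 N at 0.008. The brake eases off as the pad goes down and is wholly free from about 0.0045; press it at least 0.006 to be sure. Released, it springs up and the brake holds again.
- red_stop: Red clamp-on stop fixed on the rail, 50 mm across the rail, 24 mm along it, top 63 mm above the counter with a steel screw head 10 mm higher. Origin on the counter level under its middle, axes parallel to the gauge's. It is at the one or the other end of the rail.
- blue_stop: Blue stop of the same size, fixed at the other end of the rail; not to be used now.
- mug: White ceramic mug standing loose on the counter on the robot's side of the gauge, 80 mm wide with a handle, 90 mm high, origin at the centre of its underside. Leave alone.
- tin: Red square tea tin with a brass-coloured lid, 88 mm wide, 97 mm high, loose, beyond the gauge, origin at the centre of its underside. Leave alone.
- jar: Closed glass jar, 84 mm wide, 105 mm high, loose, beyond the gauge, origin at the centre of its underside. Leave alone.

How it is judged:
By the outcome, as a careful person would: the job done as asked, in the order asked, and still so for the second after the job is handed in, with the robot touching nothing.
It also fails if it takes over 45 s, if anything falls off the work surface, if the arm or the gripper's body presses on something with over 40 N, if the wrist force passes 120 N, or if a joint passes its speed limit or range.

## Working session

There is one attempt and no reset: what is moved stays moved. The work goes in short steps, each a Python script; the robot and the scene stay as the last script left them, time stands still between calls to the robot, and variables do not carry over. Pictures are saved under pics/ and viewed, about 8 in all and at most 12, crops included, and the job is handed in when it is done.

```bash
mkdir -p pics; ls; python3 - <<'E'
from station import env, viewer
import cv2, numpy as np
a=viewer.camera("scene"); b=viewer.camera("side")
cv2.imwrite("pics/scene.png",a); cv2.imwrite("pics/side.png",b)
for n in("scene","side","wrist"):
    print(n,{k:np.round(v,3).tolist() for k,v in viewer.camera_params(n).items()})
s=env.read_state(); print(s, env.tips_ahead)
E
```

```text
pics
scene {'fx': 386.875, 'fy': 386.875, 'cx': 288.989, 'cy': 215.124, 'dist': [-0.091, 0.0, 0.0, 0.0, 0.0], 'pose': [[0.184, -0.805, 0.564, 947.719], [0.983, 0.154, -0.101, -66.159], [-0.005, 0.572, 0.82, 637.791], [0.0, 0.0, 0.0, 1.0]]}
side {'fx': 399.991, 'fy': 399.991, 'cx': 274.17, 'cy': 214.501, 'dist': [-0.08, 0.0, 0.0, 0.0, 0.0], 'pose': [[0.968, 0.18, -0.177, 437.041], [-0.252, 0.719, -0.648, -400.462], [0.011, 0.671, 0.741, 562.902], [0.0, 0.0, 0.0, 1.0]]}
wrist {'fx': 298.311, 'fy': 298.311, 'cx': 281.741, 'cy': 205.03, 'dist': [-0.015, 0.0, 0.0, 0.0, 0.0], 'tool_from_camera': [[0.001, 0.954, 0.3, 82.806], [1.0, -0.001, -0.0, -0.706], [0.0, 0.3, -0.954, -80.681], [0.0, 0.0, 0.0, 1.0]]}
{'time_s': 0.1, 'qpos': array([-1.18801221e+00,  4.23739118e-01,  1.63061643e+00,  4.05081333e-06,
        1.08859745e+00, -1.89739521e-02]), 'dq': array([-0.00106973, -0.00265002, -0.00322235, -0.0012818 , -0.00125963,
       -0.00139088]), 'tau': array([ 1.48381541e-04, -5.45616102e+01, -2.74323714e+01,  6.45027962e-02,
        1.87455013e-02, -2.06706000e-05]), 'tool_pos': array([ 244.28947995, -574.8498319 ,  301.99403319]), 'orientation': array([ 9.79891523e-01,  1.99529800e-01, -1.21281254e-04, -6.69273982e-04]), 'force': array([0.03544243, 0.45768474, 0.09895214]), 'wrist_torque': array([-0.0334045 , -0.00829806,  0.03115446]), 'width': 87.47583775897455} 80.0
```

View pics/scene.png

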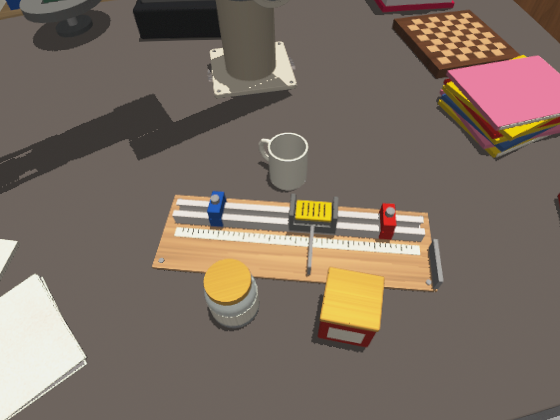

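View pics/side.png

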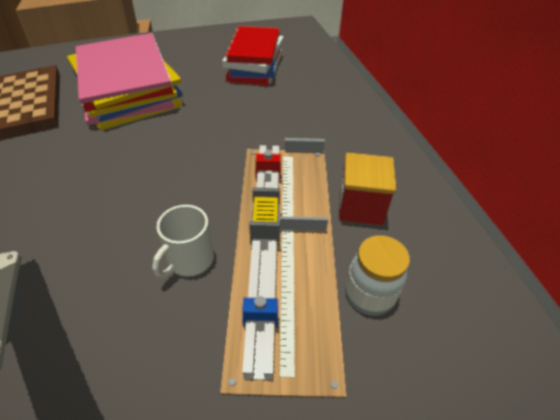

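The scene view shows the slider's pad at (314,211), the red stop's screw at (390,211) on the +y (jaw) side and the blue one's at (214,199). The side view has the pad at (265,211), red at (268,153) and blue at (260,301). The mug stands close to the slider on the robot's side.

```bash
cat > h.py <<'E'
import cv2, numpy as np
from station import env, viewer, set_gripper, workorder
from scipy.spatial.transform import Rotation as R
def px2w(name,uv,z,pose=None):
    p=viewer.camera_params(name)
    if name=="wrist":
        s=pose; T=np.eye(4); T[:3,:3]=R.from_quat(s["orientation"]).as_matrix(); T[:3,3]=s["tool_pos"]
        M=T@p["tool_from_camera"]
    else: M=np.array(p["pose"])
    K=np.array([[p["fx"],0,p["cx"]],[0,p["fy"],p["cy"]],[0,0,1]])
    n=cv2.undistortPoints(np.array([[uv]],float),K,np.array(p["dist"],float))[0,0]
    d=M[:3,:3]@np.array([n[0],-n[1],-1]); o=M[:3,3]
    return o+d*(z-o[2])/d[2]
def down(yaw):  # tool z down, tool y (jaw opening) horizontal at angle yaw+90deg
    return (R.from_euler("z",yaw)*R.from_euler("x",np.pi)).as_quat()
E
python3 - <<'E'
from h import *
for n,pts in dict(scene=dict(pad=(314,211,58),red=(390.5,211,73),blue=(214.5,199,73),jawtip=(309,268,42),mugtop=(288,150,90),b1=(177,203,34),b2=(423,232,34)),
  side=dict(pad=(265.5,211,58),red=(268,153,73),blue=(260,301,73),jawtip=(327,221,42),mugtop=(184,226,90))).items():
    P={k:px2w(n,v[:2],v[2]) for k,v in pts.items()}
    d=P["red"]-P["blue"]
    print(n,{k:v.round(1).tolist() for k,v in P.items()}, "axis deg",np.degrees(np.arctan2(d[1],d[0])),np.linalg.norm(d), np.linalg.norm(P["red"]-P["pad"]))
print([np.round(x,2) if x is not None else None for x in [env.ik([620,0,250],down(a)) for a in np.radians([-90,0,90,180])]])
E
```

```text
scene {'pad': [548.7, 52.0, 58.0], 'red': [584.9, 184.6, 73.0], 'blue': [498.1, -125.0, 73.0], 'jawtip': [653.5, 20.4, 42.0], 'mugtop': [417.6, 27.8, 90.0], 'b1': [462.9, -202.9, 34.0], 'b2': [617.2, 246.3, 34.0]} axis deg 74.35462124769725 321.5141083023514 138.25720650348677
side {'pad': [545.1, 52.3, 58.0], 'red': [582.6, 185.1, 73.0], 'blue': [494.2, -124.1, 73.0], 'jawtip': [646.6, 17.8, 42.0], 'mugtop': [407.6, 23.5, 90.0]} axis deg 74.03147962048565 321.5763592560516 138.83048137028487
[None, array([-0.02,  0.48,  1.68, -0.  ,  0.98,  1.55]), array([-0.02,  0.48,  1.68, -0.  ,  0.98, -0.02]), array([-0.02,  0.48,  1.68,  0.  ,  0.98, -1.59])]
```

```bash
python3 - <<'E'
from h import *
set_gripper(0)
env.reach([547,52,270],down(np.radians(74)))
env.hold(0.3)
s=env.read_state(); a=viewer.camera("wrist"); cv2.imwrite("pics/w1.png",a)
import pickle; pickle.dump(s,open("s1.pkl","wb"))
print(s["time_s"],s["tool_pos"],s["width"],s["force"],s["qpos"].round(2))
E
```

```text
4.2167 [547.03769717  51.65225007 269.99037098] 0.738361530344554 [-0.52039121  0.41005569 -0.10092061] [ 0.07  0.36  1.82 -0.    0.96  0.35]
```

View pics/w1.png

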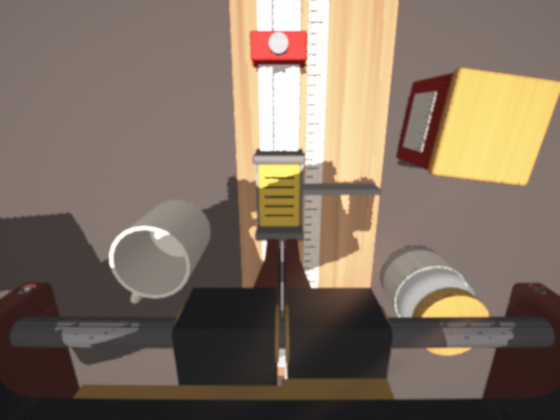

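The wrist view shows the far rib's top at about (279,158), the near rib at (280,233), the pad between them from x 258 to 302, and the red screw at (278,43). The rail is nearly upright in the picture.

```bash
python3 - <<'E'
from h import *
import pickle; s=pickle.load(open("s1.pkl","rb"))
g=lambda u,v,z: px2w("wrist",(u,v),z,s)
rl,rr,red=g(279,157,72),g(280,233,72),g(278.5,43,73)
padl,padr=g(258.5,195,58),g(302,195,58)
print(rl,rr,red,(rl+rr)/2,(padl+padr)/2, np.linalg.norm(rl-rr),np.linalg.norm(padl-padr))
for d in(red-rr,red-rl): print(np.degrees(np.arctan2(d[1],d[0])),np.linalg.norm(d))
print(np.linalg.norm((red-(rl+rr)/2)[:2]))
E
```

```text
[556.04212954  93.55584967  72.        ] [535.77448928  19.75629009  72.        ] [582.13546117 185.39536995  73.        ] [545.90830941  56.65606988  72.        ] [545.87502468  54.19163617  58.        ] 76.5320340447055 44.2719526093793
74.36351791163942 172.00768730489307
74.13915659383292 95.47962841474506
133.73935063526682
```

```bash
python3 - <<'E'
from h import *
yaw=np.radians(74.3); u=np.array([np.cos(yaw),np.sin(yaw)]); c=np.array([546,54.5])
q=down(yaw); p=c+17*u
T=lambda xy,z:[xy[0],xy[1],z]
env.move_l(T(p,160),q,rate=120); env.move_l(T(p,143),rate=60); env.hold(0.3)
s=env.read_state(); print(s["time_s"],s["tool_pos"],s["force"])
print("stop",env.move_l(T(p,126),rate=12,f_stop=18)); env.hold(0.2)
s=env.read_state(); print(s["time_s"],s["tool_pos"],s["force"])
a=viewer.camera("wrist"); cv2.imwrite("pics/w2.png",a)
E
```

```text
6.0833 [550.75552793  70.89919492 143.22018792] [ 0.48332971  0.218721   -0.5145021 ]
stop True
7.35 [550.7791695   71.00008797 130.39415179] [-2.85587325  0.57859551 10.41901742]
```

View pics/w2.png

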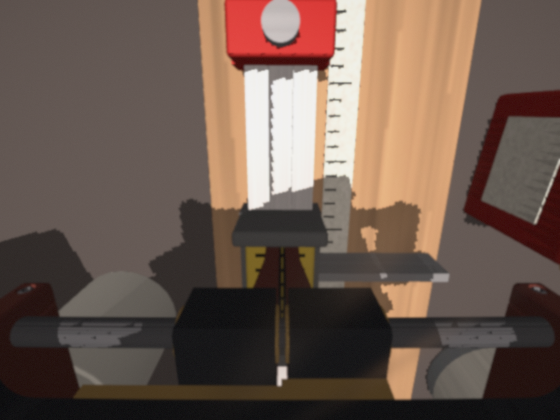

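The fingertips are centred on the pad between the ribs, with the pad about 7.6 mm down at roughly 11 N. Next I push toward the red stop.

```bash
python3 - <<'E'
from h import *
yaw=np.radians(74.3); u=np.array([np.cos(yaw),np.sin(yaw)])
p=env.read_state()["tool_pos"][:2].copy()
def rep(t):
    s=env.read_state(); d=s["tool_pos"][:2]-p
    print(t,round(s["time_s"],2),"along",(d@u).round(1),"z",s["tool_pos"][2].round(2),"F",s["force"].round(1),"Fu",(s["force"][:2]@u).round(1))
T=lambda d,z=129.8:[*(p+d*u),z]
env.move_l(T(0),rate=5,f_stop=15); rep("press")
for d,r in((30,40),(65,40),(115,15)):
    hit=env.move_l(T(d),rate=r,f_stop=9); rep(hit)
    if hit: break
a=viewer.camera("wrist"); b=viewer.camera("side")
cv2.imwrite("pics/m3.png",np.hstack([a[:,120:440],b[100:380,160:400].repeat(1,0)[:280] if 0 else cv2.resize(b[110:320,180:420],(480,420))]))
E
```

```text
press 7.65 along 0.0 z 130.45 F [-2.5  0.   9.7] Fu -0.7
False 8.55 along 30.4 z 130.56 F [-1.8  1.3 10.3] Fu 0.7
False 9.57 along 65.4 z 130.65 F [-2.3  0.3 10.4] Fu -0.3
True 11.26 along 86.6 z 130.77 F [-2.2 -2.4  9.7] Fu -2.9
```

View pics/m3.png

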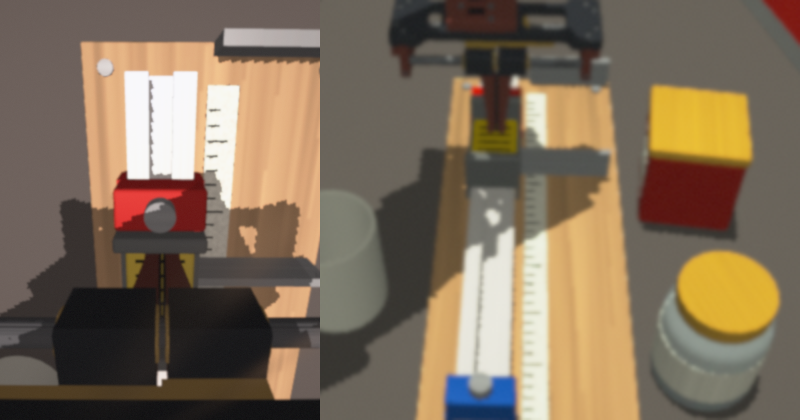

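The slider's rib appears to touch the red stop after about 80 mm of slider travel, as predicted. I'll press a little deeper, do one slow confirming push, then lift straight up.

```bash
python3 - <<'E'
from h import *
yaw=np.radians(74.3); u=np.array([np.cos(yaw),np.sin(yaw)])
p=env.read_state()["tool_pos"][:2].copy()
def rep(t):
    s=env.read_state(); d=s["tool_pos"][:2]-p
    print(t,round(s["time_s"],2),"along",(d@u).round(2),"z",s["tool_pos"][2].round(2),"F",s["force"].round(1),"Fu",(s["force"][:2]@u).round(1))
env.move_l([*p,129.2],rate=5,f_stop=12); rep("press")
print(env.move_l([*(p+8*u),129.2],rate=8,f_stop=9)); rep("push")
xy=env.read_state()["tool_pos"][:2]
env.move_l([*xy,145],rate=25); rep("up")
env.move_l([*xy,200],rate=100); rep("clear")
back=xy-95*u
env.move_l([*back,290],rate=150); env.hold(0.4); rep("back")
s=env.read_state(); a=viewer.camera("wrist"); b=viewer.camera("side"); c=viewer.camera("scene")
cv2.imwrite("pics/w4.png",a); cv2.imwrite("pics/m4.png",np.hstack([cv2.resize(b[110:320,200:380],(360,420)),cv2.resize(c[160:300,280:420],(420,420))]))
import pickle; pickle.dump(s,open("s2.pkl","wb"))
E
```

```text
press 11.73 along -0.02 z 130.18 F [-3.8 -0.6 12. ] Fu -1.6
True
push 12.13 along 0.12 z 130.49 F [-1.1 -1.5 10.2] Fu -1.7
up 12.88 along 0.08 z 144.72 F [-0.   0.1 -0.3] Fu 0.1
clear 13.58 along 0.01 z 199.87 F [ 0.6  0.5 -0.4] Fu 0.6
back 15.01 along -94.65 z 289.72 F [ 1.1 -0.2 -0.2] Fu 0.1
```

View pics/w4.png

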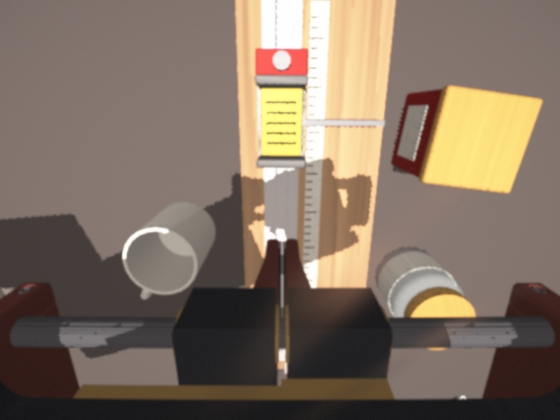

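View pics/m4.png

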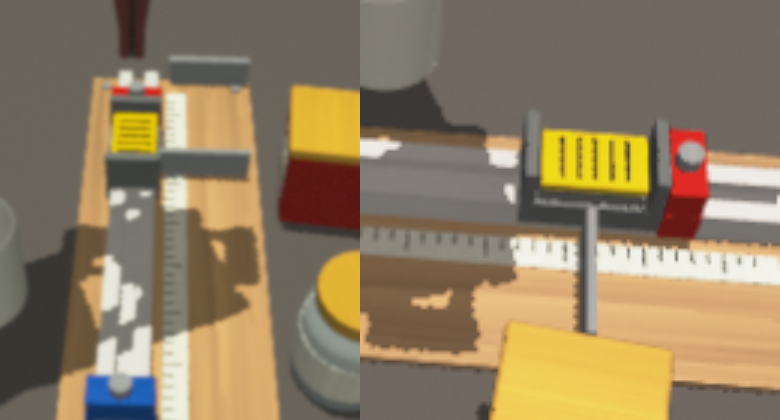

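Both views show the slider's rib against the red stop with the pad up again. In the wrist view the ribs are at (282,80) and (282,161) and the screw is at (281,60). A quick numeric check, then I hand in.

```bash
python3 - <<'E'
from h import *
import pickle; s=pickle.load(open("s2.pkl","rb"))
g=lambda u,v,z: px2w("wrist",(u,v),z,s)[:2]
rl,rr,red=g(282,80,72),g(282,161,72),g(281.5,60,73)
print(np.linalg.norm(red-rl),"want 16.5",np.linalg.norm(red-rr),"want 95.5",np.linalg.norm(rl-rr),"want 79")
a=cv2.imread("pics/w4.png")[30:180,240:330]; cv2.imwrite("pics/crop5.png",cv2.resize(a,None,fx=4,fy=4,interpolation=cv2.INTER_NEAREST))
E
```

```text
16.816242128788332 want 16.5 92.19218711840286 want 95.5 75.38093132876014 want 79
```

View pics/crop5.png

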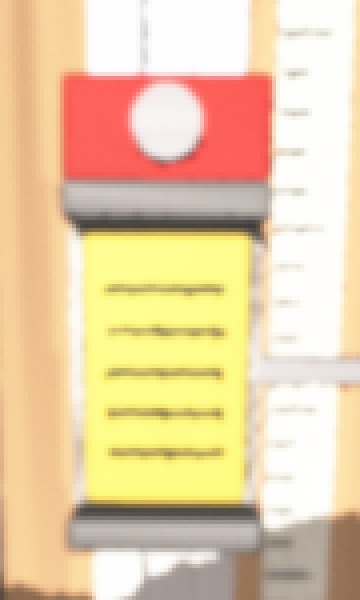

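The crop shows the rib flush with the red stop: no rail is visible between them, and the pad is up.

```bash
python3 -c "
from h import *
print(workorder.sign_off())"
```

```text
the job is handed in; nothing more can be done
None
```

The gauge is set to its red stop and the job is handed in. The robot's clock read about 15 s at my last reading.

**What I did:** I found the slider and stops in the scene, side and wrist pictures. With the fingers shut I pressed the pad about 7.5 mm down, at 10–11 N. I kept it pressed and pushed the slider about 80 mm until the 9 N force stop tripped. A second slow push tripped again after only 0.1 mm. Then I lifted straight up and moved clear.

**Last checks:**
- **Slider at the stop:** the final wrist picture shows the rib flush with the red stop and the pad up. The measured distance from screw to near rib is 16.8 mm, against 16.5 mm expected when touching.
- **Check that disagreed:** the spacing between the slider's ribs measured about 75 mm instead of 79 mm. It also came out short before the move (76.5 mm), so I put it down to pixel picking and calibration. It also shortens the far-rib distance, which measured 92 mm against 95.5 mm expected.
- **Surroundings:** the mug, tin and jar look undisturbed in the pictures; I did not measure them. The tool force was near zero after withdrawing.

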